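Show where the stray eyepiece belongs

TASK

Show the trainee where the stray microscope eyepiece goes. With a fingertip push the half-open lid of the accessory case right back to its stop, then point at the eyepiece standing on the bench by holding the fingertips just above it, a few centimetres at most, without touching it, for two seconds. Then point in the same way at the empty eyepiece-sized place in the case, hold still there and finish still pointing; touch nothing but the case's shell and lid, and pick nothing up.

Things in the scene. Friction and masses are not known exactly. Their poses are not given: they have to be found in the camera images.
- lid (a joint): Opening angle of the case's lid, rad: 0 shut, 1.57 upright, 1.92 leaning back on its stop. It starts half open, 0.95 to 1.25. Stiff hinge: the lid stays where it is left, and about 3 to 6 N at its free edge, square to the panel, moves it; the fingers should rise with the edge until the lid is upright, as a level push rubs on it and feels heavier. The lid is a 246 x 176 mm panel 10 mm thick, a grey frame 16 mm wide round a clear window.
- lid_hinge (a point): Middle of the hinge line: on the top edge of the case's +y wall (case axes), 85 mm above the bench. The hinge line runs along the case's x axis. Same axes as the case.
- lid_edge (a point): Middle of the lid's free edge, on its underside, 176 mm from the hinge line; it lies over the case's -y wall when the lid is shut and swings up and over towards the case's +y as the lid opens.
- case: Grey accessory case fixed to the bench, 246 mm (its x) by 176 mm (its y) by 85 mm high, walls 8 mm. Origin at the centre of its underside, z up; its yaw is within 0.3 of the world axes.
- insert: Pale foam insert in the case, its top face 36 mm above the bench, 49 mm below the case's rim; origin at the centre of its underside, axes as the case. It has six round places: four narrow ones for eyepieces, 33 mm across, at x = -75 and -8 mm, y = -38 and +38 mm; and two wide ones for lenses, 61 mm across, at x = +66 mm, y = -38 and +38 mm. Three narrow places hold an eyepiece, one is empty; one wide place holds a lens, one is empty. Not to be touched.
- free_place (a point): Centre of the mouth of the one empty narrow place, level with the insert's top face, 36 mm above the bench; z up. This is the place to point at.
- eyepiece: The stray eyepiece, loose, upright on the bench among other things: 70 mm tall, a bright steel barrel 30 mm across and 30 mm high below a black head and rubber eyecup 43 mm across. Origin at the centre of its underside. Not to be touched.
- eyepiece_top (a point): Centre of the top face of the stray eyepiece, 70 mm above the bench; z up. This is the eyepiece to point at.
- cased_a: One of three eyepieces like the stray one, barrel down in the narrow places, its top 78 mm above the bench (42 mm above the insert, 7 mm below the case's rim). Origin at the centre of its underside. Not to be touched.
- cased_b: One of three eyepieces like the stray one, barrel down in the narrow places, its top 78 mm above the bench (42 mm above the insert, 7 mm below the case's rim). Origin at the centre of its underside. Not to be touched.
- cased_c: One of three eyepieces like the stray one, barrel down in the narrow places, its top 78 mm above the bench (42 mm above the insert, 7 mm below the case's rim). Origin at the centre of its underside. Not to be touched.
- cased_lens: Auxiliary objective lens in a wide place, a short black cylinder 59 mm across, its top 42 mm above the bench. Origin at the centre of its underside. Not to be touched.
- lens: Auxiliary objective lens, loose on the bench, a short black cylinder 59 mm across and 34 mm tall. Origin at the centre of its underside. Leave alone.
- coupler: Camera adapter tube, loose on the bench, bare aluminium, 44 mm across and 72 mm tall. Origin at the centre of its underside. Leave alone.
- dropper: Small amber dropper bottle, 36 mm across and 96 mm tall with its rubber teat. Origin at the centre of its underside. Leave alone.
- dish: Covered glass petri dish, 63 mm across and 16 mm tall. Origin at the centre of its underside. Leave alone.
- needles: White pot 44 mm across and 50 mm tall with two needles standing in it, 88 mm tall in all. Origin at the centre of its underside. Leave alone.
- forceps: Steel forceps lying flat, 125 mm long and 6 mm thick. Origin near the middle, on the underside. Leave alone.

How it is judged:
By the outcome, as a careful person would: the job done as asked, in the order asked, and still so for the second after the job is handed in, with the robot touching nothing.
It also fails if it takes over 61 s, if anything falls off the work surface, if the arm or the gripper's body presses on something with over 40 N, if the wrist force passes 120 N, or if a joint passes its speed limit or range.

ROBOT

A 6-joint arm with a two-finger parallel gripper is mounted at the origin on the work surface. World frame = base frame: x ahead of the robot, y to its left, z up, the work surface at z = 0. Lengths are in mm, angles in rad, forces in N, time in s.
With the tool pointing down it reaches from about 375 to 825 mm from the base axis. Payload 5.5 kg.
Tool frame: the origin (TCP) lies between the finger pads; the fingertips stand 19 mm ahead of it and the grasp point (between the pads) is the TCP; z points along the fingers, y is the line along which they close (so a half turn about z gives the same grasp; the last joint's range is limited). The gripper opens to 85 mm and grips with 20 to 120 N. Pads are 22 mm wide; open, the fingers measure 114 mm over their backs; the gripper's body (76 mm by 85 mm) begins 54 mm behind the grasp point. The pads swing forward as they close: fully open they stand 13 mm farther back than shut.
Start: joints at [-1.238, 0.314, -0.047, 1.21, 0, 1.571], TCP at [196.011, -567.075, 250.299] pointing down, gripper open.
Joint ranges: [-2.67, 2.67], [-0.69, 1.73], [-1.03, 1.25], [-2.08, 2.16], [-1.42, 1.45], [-3.14, 3.14]. Speed limits (rad/s): [2.39, 2.39, 3.01, 3.14, 3.14, 3.14].

INTERFACE

Orientations are given as a unit quaternion [x, y, z, w].
In Python, from station import state, camera, calibration, sign_off gives the robot as it stands.
- The arm moves only by the tool send_rows, never from a script. Its argument "steps" is text: rows parted by semicolons, each of 7 numbers parted by spaces: the shift along the tool's x, y, z in mm, then the turn, a rotation vector about the tool's x, y, z in rad, then the closure in counts, from 0 (fully open) to 255 (shut). A call has 1 to 8 rows; each row is the pose to reach, as a shift and turn from the pose commanded when the call began, along the tool's axes at that moment; what a row does not reach only later rows make up. A row lasts 1/8 s, in which the tool goes at most 62.5 mm and 10.7 degrees, less where a joint would pass 70% of its speed; a pose out of reach is approached as far as the arm can. A call with a gripper value outside its range is refused whole. The fingers move at their own pace and stop on an object; the grip force is fixed at half the most. Time passes only in rows, so rows that repeat a pose let the fingers close. It gives the time, the measured TCP pose, the force, the opening and the grip force at its end, in the units of the state.
- state(): the state, without advancing time (a new reading comes with each control period).
- camera(name): name is "side" or "top" or "wrist"; returns the picture (420x560x3 uint8, red, green, blue); there is no depth.
- calibration(name): a dict with "fovy" (degrees; the focal length in pixels is half the picture's height over the tangent of half this angle, whatever the lens; pixels are square), "cx", "cy" (the principal point, pixels), "k1" (the pictures are not rectified: a ray, as slopes to the right and down, at radius r is drawn at 1 + k1 r^2 times it, then the intrinsics apply), "rvec" (rotation vector, rad) and "tvec" (3), from world to camera coordinates, as OpenCV has them. Camera axes: x right, y down, z forward; pixel columns grow to the right and rows downward; lengths in mm; the calibration is good to about 2 mm. A picture is of the moment at which its call begins: read the wrist's pose just before it. calibration takes no time and is no camera call; for the wrist camera it gives the pose at the moment of the call.
- sign_off(): hands the job in; it is judged then, once.
The state is a dict: "t": time; "qpos": joint angles; "qd": joint speeds; "tau": joint torques, N m; "tcp_pos": TCP position; "tool_rot": TCP orientation; "ft_force": force on the tool from outside, world axes, zero at the start; "torque": the same for the moment, N m; "finger_gap": finger opening in mm; "grip_force": force on a finger pad.
Only numpy, scipy, OpenCV 4.12 (cv2) and the standard library are available. Lean on these libraries where they do the work, as an engineer would, in place of code of your own. Each camera call takes 0.05 s, during which the arm holds its last target. There are 200 camera calls.

## Working session

There is one attempt and no reset: what is moved stays moved. The work goes in short steps, Python scripts to look and compute and a tool call to move; the robot and the scene stay as the last step left them, time stands still between calls to the robot, and variables do not carry over. Pictures are saved under pics/ and viewed, at most 13 in all, crops included, and the job is handed in when it is done.

Besides the shell and the picture viewer there is one more tool, called after "Request:" in YAML: its name, and indented under it one key for each argument. send_rows: Moves the arm, as the interface text tells. Its arguments: {"type":"object","properties":{"steps":{"type":"string"}},"required":["steps"]}

```bash
mkdir -p pics
cat > h.py <<'E'
import numpy as np, cv2
from station import state, camera, calibration
def K(c):
    f=210/np.tan(np.radians(c["fovy"])/2); return np.array([[f,0,c["cx"]],[0,f,c["cy"]],[0,0,1.]])
def ray(c,u,v):
    # invert r_d = r(1+k1 r^2)
    p=cv2.undistortPoints(np.array([[[u,v]]],float),K(c),np.array([c["k1"],0,0,0,0.]))[0,0]
    R=cv2.Rodrigues(np.array(c["rvec"],float))[0]; t=np.array(c["tvec"],float)
    return -R.T@t, R.T@np.array([p[0],p[1],1])
def onz(c,u,v,z):
    o,d=ray(c,u,v); return o+d*(z-o[2])/d[2]
def proj(c,P):
    return cv2.projectPoints(np.array(P,float).reshape(-1,3),np.array(c["rvec"],float),np.array(c["tvec"],float),K(c),np.array([c["k1"],0,0,0,0.]))[0][:,0]
def snap(n,name):
    im=camera(n); cv2.imwrite(f"pics/{name}.png",cv2.cvtColor(im,cv2.COLOR_RGB2BGR)); return im
E
python3 - <<'E'
from h import *
for n in("top","side"):
    snap(n,n+"1"); c=calibration(n); o,d=ray(c,c["cx"],c["cy"]); print(n,c["fovy"],c["k1"],o.round(),d.round(2))
print(state())
E
```

```text
top 52.47391196620876 -0.13149978582532632 [362. -46. 970.] [ 0.15  0.01 -0.99]
side 47.03073343250704 -0.17523778407984175 [ 468. -890.  572.] [ 0.06  0.86 -0.5 ]
{'t': 0.1, 'qpos': array([-1.23798830e+00,  3.14163564e-01, -4.79655844e-02,  1.21018901e+00,
        5.54910549e-06,  1.57081481e+00]), 'qd': array([ 0.00010968, -0.00283162,  0.00114524, -0.00027475,  0.00017328,
       -0.00016934]), 'tau': array([ 5.57440544e-04, -5.40767241e+01,  3.40541375e+01,  1.12155522e-02,
        1.54049940e-05,  4.58467238e-07]), 'tcp_pos': array([ 195.86379712, -566.62304418,  249.52172118]), 'tool_rot': array([ 9.86188016e-01,  1.65627951e-01, -1.23306486e-04, -7.50862783e-04]), 'ft_force': array([-0.0036858 ,  0.44099783, -0.59714355]), 'torque': array([-0.04252056, -0.01719948,  0.02483277]), 'grip_force': 0.0, 'finger_gap': 85.33789421615603}
```

View pics/top1.png

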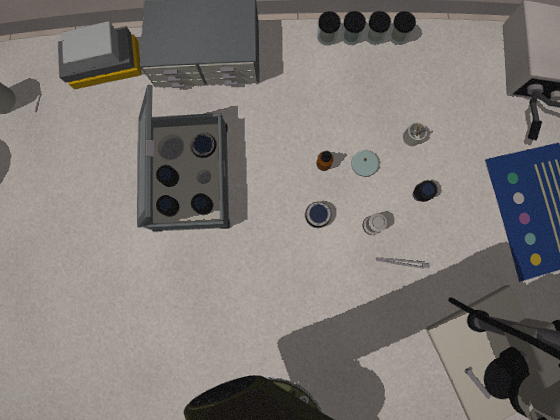

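View pics/side1.png

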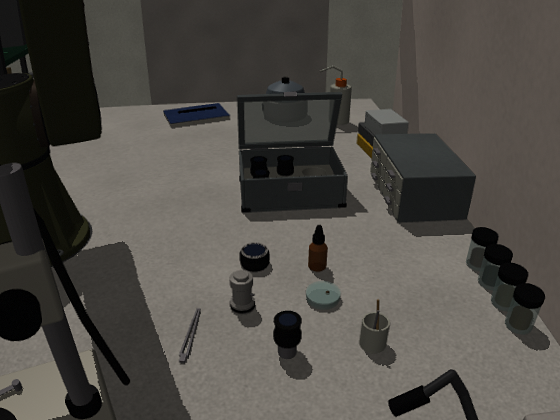

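The stray eyepiece is at top (426,190) and side (287,330). The case is centred near top (185,172), with its hinge on the left (+y). The empty narrow place is near top (204,177). The lid's edge runs from (238,97) to (338,95) in the side view.

Run:
```python
from h import *
im=cv2.imread("pics/top1.png"); c=calibration("top")
print("axes",onz(c,280,210,0).round(),onz(c,280,110,0).round(),onz(c,180,210,0).round())
hsv=cv2.cvtColor(im,cv2.COLOR_BGR2HSV)
m=(hsv[...,2]<55).astype(np.uint8)*255
def blobs(x0,y0,x1,y1,z):
    s=m[y0:y1,x0:x1]; n,l,st,ce=cv2.connectedComponentsWithStats(s)
    for i in range(1,n):
        if st[i,4]>60: print(st[i]+[x0,y0,0,0,0],(ce[i]+[x0,y0]).round(1),onz(c,*(ce[i]+[x0,y0]),z).round(1))
print("case");blobs(152,125,220,220,78)
print("eyep");blobs(405,170,445,210,65)
cr=im[75:240,130:240]; cv2.imwrite("pics/c1.png",cv2.resize(cr,None,fx=3.6,fy=3.6,interpolation=cv2.INTER_CUBIC))
s=cv2.imread("pics/side1.png")[85:215,225:360]; cv2.imwrite("pics/c2.png",cv2.resize(s,None,fx=3.0,fy=3.0,interpolation=cv2.INTER_CUBIC))
a=cv2.imread("pics/c1.png");b=cv2.imread("pics/c2.png");o=np.zeros((600,800,3),np.uint8);o[:a.shape[0],:a.shape[1]]=a
o[:b.shape[0],396:396+b.shape[1]]=b[:, :404]
e=cv2.resize(im[170:210,400:450],None,fx=4,fy=4,interpolation=cv2.INTER_CUBIC);o[400:560,400:600]=e
cv2.imwrite("pics/c3.png",o)
```

```text
axes [497. -32.   0.] [739. -37.   0.] [503. 201.   0.]
case
[152 125  31  15  62] [161.9 127. ] [678.6 225.4  78. ]
[191 134  26  24 396] [203.4 145.3] [632.8 131.4  78. ]
[156 165  23  22 381] [167.1 175.5] [567.8 210.7  78. ]
[191 193  22  22 367] [201.5 203.5] [504.1 134.7  78. ]
[156 195  23  22 385] [167.2 205.4] [501.9 209.4  78. ]
eyep
[413 181  24  20 278] [424.1 191.2] [ 521.1 -347.8   65. ]
```

View pics/c3.png

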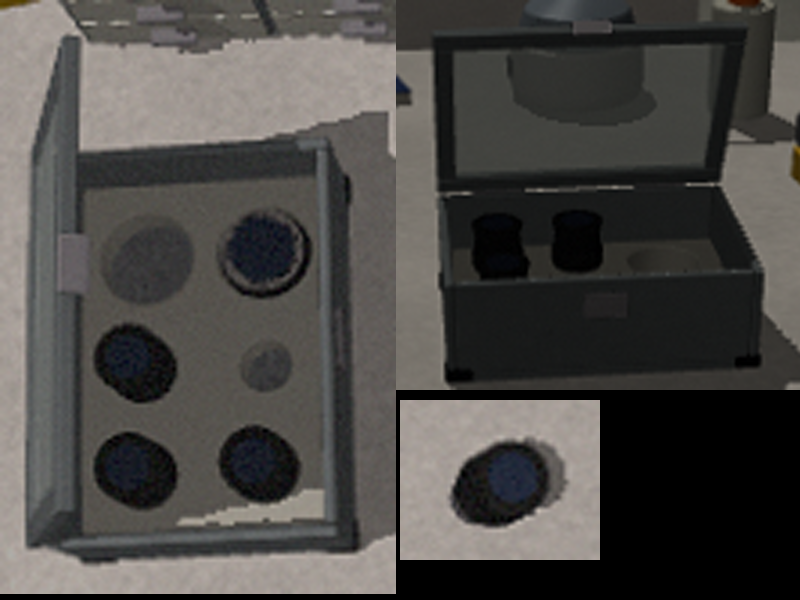

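Run:
```python
from h import *
T=calibration("top");S=calibration("side")
t=lambda u,v,z:onz(T,130+u/3.6,75+v/3.6,z)
s=lambda u,v,z:onz(S,225+(u-396)/3,85+v/3,z)
A,B,C=t(130,358,78),t(128,465,78),t(250,460,78); F=t(266,366,36)
print("abcF",A.round(),B.round(),C.round(),F.round())
# fit case: 2D rigid
loc=np.array([[-8,38],[-75,38],[-75,-38],[-8,-38]],float); W=np.array([A,B,C,F])[:,:2]
lc,wc=loc-loc.mean(0),W-W.mean(0)
th=np.arctan2((lc[:,0]*wc[:,1]-lc[:,1]*wc[:,0]).sum(),(lc*wc).sum())
R=np.array([[np.cos(th),-np.sin(th)],[np.sin(th),np.cos(th)]]); o=W.mean(0)-R@loc.mean(0)
print("yaw",th,"case",o,"res",(W-(loc@R.T+o)).round(1).tolist())
for n,p in(("side -y left rim",s(442,285,85)),("right rim",s(762,273,85)),("left bot",s(447,380,0)),("right bot",s(760,365,0)),("top rim +x-y",t(332,143,85)),("top rim -x-y",t(338,530,85))):
    print(n,p.round(),(R.T@(p[:2]-o)).round())
# lid edge
for u,v in((435,36),(745,30)):
    oo,d=ray(S,225+(u-396)/3,85+v/3); 
    ol=R.T@(oo[:2]-o); dl=R.T@d[:2]
    for yaw in (0,):
        # find theta s.t. point on circle about hinge
        k=np.linspace(0,3000,30001); y=ol[1]+k*dl[1]; z=oo[2]+k*d[2]
        r=np.hypot(88-y,z-85); i=np.where(np.diff(np.sign(r-176)))[0]
        for j in i: print("side theta",np.arctan2(z[j]-85,88-y[j]).round(3),"x",(ol[0]+k[j]*dl[0]).round(),"y,z",y[j].round(),z[j].round())
for u,v in((79,37),(78,513)):
    oo,d=ray(T,130+u/3.6,75+v/3.6); ol=R.T@(oo[:2]-o); dl=R.T@d[:2]
    k=np.linspace(0,3000,30001); y=ol[1]+k*dl[1]; z=oo[2]+k*d[2]
    r=np.hypot(88-y,z-85); i=np.where(np.diff(np.sign(r-176)))[0]
    for j in i: print("top theta",np.arctan2(z[j]-85,88-y[j]).round(3),"x",(ol[0]+k[j]*dl[0]).round(),y[j].round(),z[j].round())
E1=onz(T,428.75,189.25,70); print("eyep top",E1.round(1))
oo,d=ray(S,287.5,321); print("side view at z70",onz(S,287.5,321,70).round(1))
st=state();print(st["tcp_pos"],cv2.Rodrigues(np.eye(3))[0].T)
from scipy.spatial.transform import Rotation as Ro
print(Ro.from_quat(st["tool_rot"]).as_matrix().round(3))
```

```text
abcF [570. 213.  78.] [505. 213.  78.] [506. 139.  78.] [572. 138.  36.]
yaw 0.008030446916061458 case [579.70130256 176.10519082] res [[-1.3, -1.0], [0.4, -0.5], [0.8, 1.6], [0.1, -0.0]]
side -y left rim [457.  84.  85.] [-123.  -91.]
right rim [701.  86.  85.] [120. -91.]
left bot [458.  88.   0.] [-123.  -87.]
right bot [707.  93.   0.] [126. -84.]
top rim +x-y [699.  89.  85.] [119. -88.]
top rim -x-y [462.  86.  85.] [-118.  -90.]
side theta 1.143 x -122.0 y,z 15.0 245.0
side theta 2.586 x -122.0 y,z 238.0 178.0
side theta 1.136 x 119.0 y,z 14.0 245.0
side theta 2.594 x 168.0 y,z 238.0 177.0
top theta 1.168 x 121.0 19.0 247.0
top theta -1.805 x 278.0 129.0 -86.0
top theta 1.137 x -124.0 14.0 245.0
top theta -1.761 x -81.0 121.0 -88.0
eyep top [ 524.3 -356.8   70. ]
side view at z70 [ 522.8 -359.9   70. ]
[ 195.86379712 -566.62304418  249.52172118] [[0. 0. 0.]]
[[ 0.945  0.327 -0.   ]
 [ 0.327 -0.945  0.001]
 [ 0.    -0.002 -1.   ]]
```

Run:
```python
from h import *
T=calibration("top");S=calibration("side")
P=[[196,-567,z] for z in(0,230,250,350,450)]+[[260,-500,250],[330,-290,250],[0,0,0]]
print(proj(T,P).round());print(proj(S,P).round())
t=cv2.imread("pics/top1.png")[220:420,270:560]
t=cv2.resize(t,None,fx=1.4,fy=1.4); w=cv2.cvtColor(snap("wrist","w1"),cv2.COLOR_RGB2BGR)
s=cv2.imread("pics/side1.png")[150:420,0:200]
o=np.zeros((600,800,3),np.uint8);o[:280,:406]=t;o[280:550,:200]=s;o[:300,406:800]=cv2.resize(w,(394,300));cv2.imwrite("pics/m.png",o)
c=calibration("wrist");oo,d=ray(c,c["cx"],c["cy"]);print(oo,d)
```

```text
[[514. 333.]
 [576. 349.]
 [582. 350.]
 [620. 359.]
 [662. 368.]
 [548. 318.]
 [432. 283.]
 [271. 432.]]
[[ 49. 475.]
 [-18. 354.]
 [-25. 339.]
 [-62. 256.]
 [-98. 151.]
 [ 54. 295.]
 [148. 197.]
 [ 39. 239.]]
[ 271.44473436 -541.21515304  373.10120622] [-0.29472117 -0.09979214 -0.95035833]
```

View pics/m.png

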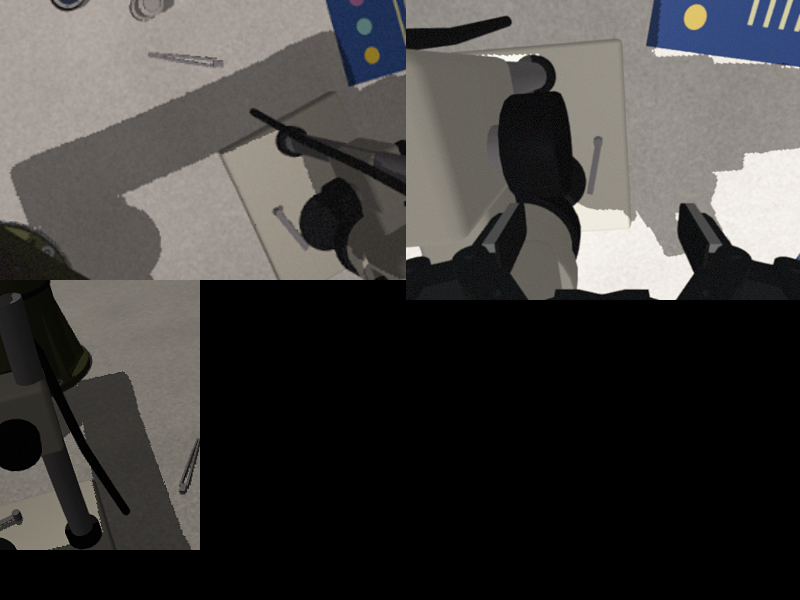

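Run:
```python
from h import *
T=calibration("top");S=calibration("side");W=calibration("wrist")
def tri(c1,p1,c2,p2):
    o1,d1=ray(c1,*p1);o2,d2=ray(c2,*p2)
    k=np.linalg.lstsq(np.c_[d1,-d2],o2-o1,rcond=None)[0]
    a,b=o1+k[0]*d1,o2+k[1]*d2; return ((a+b)/2).round(),np.linalg.norm(a-b).round(1)
foot=(270+290/1.4,220+140/1.4); w=lambda u,v:((u-406)*560/394,v*1.4)
print("foot",onz(T,*foot,0).round(),onz(S,82,400,0).round(),tri(T,foot,S,(82,395)))
print("disc w/side top",tri(W,w(540,75),S,(12,170)), "w/side foot",tri(W,w(540,75),S,(82,400)),"w/top foot",tri(W,w(540,75),T,foot))
print("wire tip T-S",tri(T,(270+252/1.4,220+111/1.4),S,(127,383)),"wire tip W-S",tri(W,w(510,20),S,(127,383)))
print("knob black",tri(W,w(535,130),T,(270+330/1.4,220+215/1.4)),tri(W,w(535,130),S,(18,315)))
print("wrist nadir pixel",proj(W,[[271,-541,0],[196,-567,231],[215,-500,0],[215,-500,200],[215,-500,300]]).round())
```

```text
foot [ 231. -477.    0.] [ 215. -440.    0.] (array([ 233., -461.,   38.]), np.float64(5.9))
disc w/side top (array([ 279., -549.,  418.]), np.float64(5.8)) w/side foot (array([ 236., -475.,   45.]), np.float64(1.5)) w/top foot (array([ 233., -469.,   18.]), np.float64(0.3))
wire tip T-S (array([ 281., -412.,    6.]), np.float64(1.7)) wire tip W-S (array([ 282., -417.,   11.]), np.float64(1.1))
knob black (array([ 154., -493.,   85.]), np.float64(54.4)) (array([ 227., -520.,  241.]), np.float64(6.8))
wrist nadir pixel [[279.  91.]
 [278. 288.]
 [220. 134.]
 [157. 180.]
 [ 14. 284.]]
```

Run:
```python
from h import *
T=calibration("top");S=calibration("side");W=calibration("wrist")
for n,c in(("S",S),("T",T),("W",W)): print(n,[(z,proj(c,[[233,-470,z]])[0].round().tolist()) for z in(0,50,100,150,200,250,300)])
```

```text
S [(0, [89.0, 417.0]), (50, [80.0, 395.0]), (100, [71.0, 370.0]), (150, [61.0, 342.0]), (200, [50.0, 312.0]), (250, [39.0, 278.0]), (300, [27.0, 241.0])]
T [(0, [474.0, 319.0]), (50, [484.0, 322.0]), (100, [495.0, 324.0]), (150, [506.0, 327.0]), (200, [519.0, 331.0]), (250, [534.0, 334.0]), (300, [550.0, 338.0])]
W [(0, [196.0, 105.0]), (50, [183.0, 107.0]), (100, [165.0, 110.0]), (150, [140.0, 115.0]), (200, [101.0, 121.0]), (250, [30.0, 133.0]), (300, [-140.0, 159.0])]
```

View pics/w1.png

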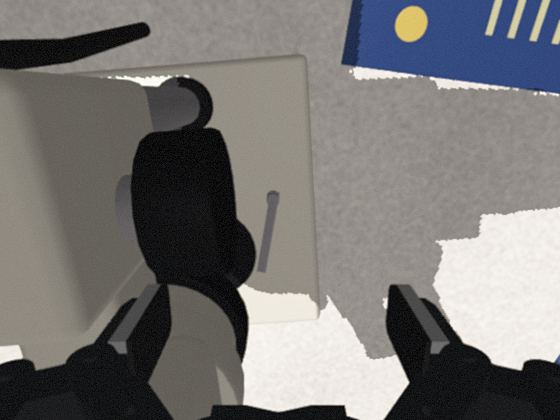

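The wrist view shows the microscope stand, with its column vertical at about (233,-470) and about 395 mm high, just left of the gripper. I'll shut the fingers and rise straight up to clear it before crossing.

Request:
send_rows:
  steps: "0 0 -30 0 0 0 255;0 0 -70 0 0 0 255;0 0 -110 0 0 0 255;0 0 -150 0 0 0 255;0 0 -190 0 0 0 255;0 0 -220 0 0 0 255;0 0 -220 0 0 0 255;0 0 -220 0 0 0 255"

```text
t: 1.15
tcp_pos: [196.0, -567.1, 469.2]
tool_rot: [0.986, 0.166, -0.0, -0.001]
ft_force: [0.3, 0.2, 0.2]
finger_gap: 0.0
grip_force: 0.0
```

Request:
send_rows:
  steps: "52 -13 0 0 0 -0.15 255;103 -25 0 0 0 -0.3 255;155 -38 0 0 0 -0.45 255;191 -71 0 0 0 -0.6 255;228 -104 0 0 0 -0.75 255;264 -138 0 0 0 -0.9 255;304 -178 0 0 0 -1.05 255;344 -217 0 0 0 -1.238 255"

```text
t: 2.15
tcp_pos: [450.3, -247.7, 468.6]
tool_rot: [0.705, 0.709, -0.0, -0.001]
ft_force: [0.7, -0.2, 0.8]
finger_gap: -0.0
grip_force: 0.0
```

Request:
send_rows:
  steps: "50 11 27 0 0 0 255;100 21 55 0 0 0 255;150 32 82 0 0 0 255;200 43 110 0 0 0 255;250 53 137 0 0 0 255;300 64 165 0 0 0 255;350 75 192 0 0 0 255;390 85 219 0 0 0 255"

```text
t: 3.15
tcp_pos: [534.2, 142.0, 248.7]
tool_rot: [0.707, 0.707, -0.001, -0.001]
ft_force: [0.5, -1.1, 0.7]
finger_gap: 0.1
grip_force: 0.0
```

Run:
```python
from h import *
s=cv2.cvtColor(snap("side","s2"),cv2.COLOR_RGB2BGR)[40:220,200:400]; t=cv2.cvtColor(snap("top","t2"),cv2.COLOR_RGB2BGR)[60:240,100:280]
o=np.zeros((400,800,3),np.uint8);o[:360,:400]=cv2.resize(s,(400,360));o[:360,400:760]=cv2.resize(t,(360,360));cv2.imwrite("pics/m2.png",o);print(state()["tcp_pos"])
```

```text
[532.97915865 143.07588145 246.17737773]
```

View pics/m2.png

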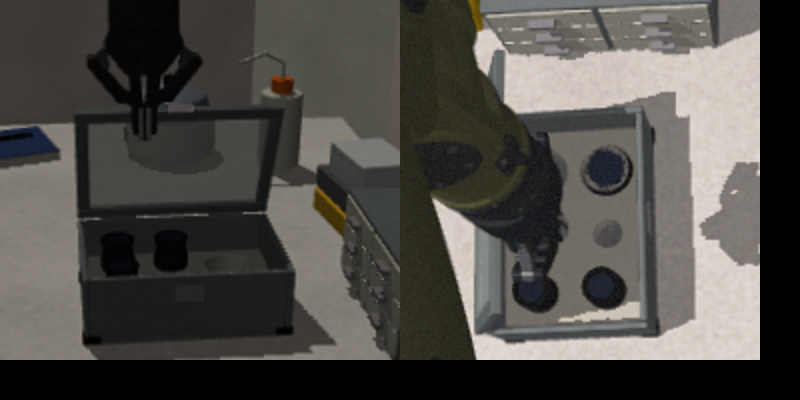

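Request:
send_rows:
  steps: "15 0 0 0 0 0 255;28 0 0 0 0 0 255;36 0 0 0 0 0 255;44 0 0 0 0 0 255;52 0 -3 0 0 0 255;62 0 -7 0 0 0 255;72 0 -9 0 0 0 255;82 0 -11 0 0 0 255"

```text
t: 4.25
tcp_pos: [535.4, 223.1, 262.5]
tool_rot: [0.707, 0.707, -0.0, -0.0]
ft_force: [-1.8, -1.9, 0.8]
finger_gap: -0.3
grip_force: 1.0
```

Request:
send_rows:
  steps: "10 0 -2 0 0 0 255;20 0 -3 0 0 0 255;30 0 -3 0 0 0 255;40 0 -2 0 0 0 255;50 0 -2 0 0 0 255;60 0 0 0 0 0 255;68 0 2 0 0 0 255;76 0 3 0 0 0 255"

```text
t: 5.25
tcp_pos: [535.5, 298.8, 259.0]
tool_rot: [0.707, 0.707, -0.0, 0.0]
ft_force: [0.4, -0.8, -0.9]
finger_gap: 0.2
grip_force: 0.7
```

Run:
```python
from h import *
s=cv2.cvtColor(snap("side","s3"),cv2.COLOR_RGB2BGR)[40:220,200:400]
cv2.imwrite("pics/m3.png",cv2.resize(s,(800,720))[:600]);print(state()["tcp_pos"],state()["ft_force"])
```

```text
[535.47576993 299.65348795 258.82021268] [-0.19759065 -0.44798839 -0.01041783]
```

View pics/m3.png

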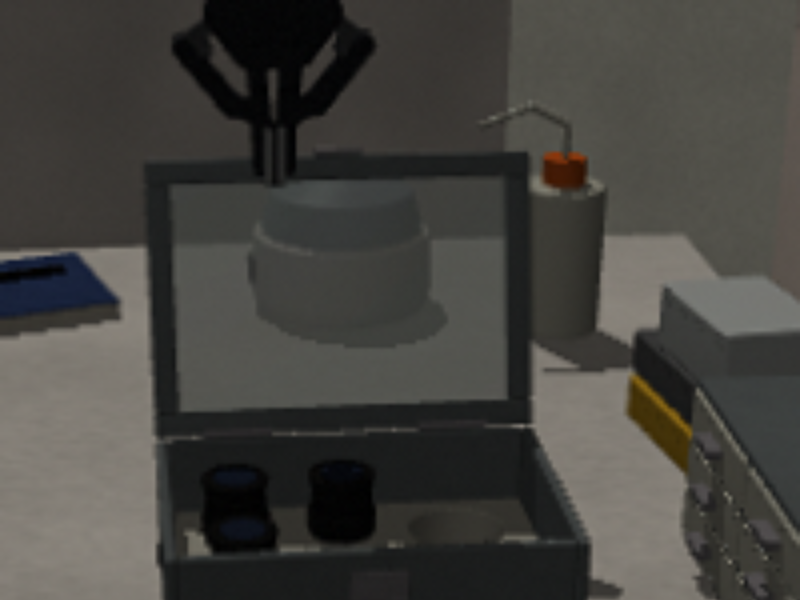

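The lid is past upright, with the fingertips on its top frame bar. Pushing on to the stop.

Request:
send_rows:
  steps: "3 0 1 0 0 0 255;6 0 2 0 0 0 255;9 0 3 0 0 0 255;11 0 3 0 0 0 255;13 0 4 0 0 0 255"

```text
t: 5.92
tcp_pos: [535.5, 308.9, 255.8]
tool_rot: [0.708, 0.707, -0.002, 0.002]
ft_force: [-3.8, -14.2, 10.9]
finger_gap: -0.0
grip_force: 8.2
```

Request:
send_rows:
  steps: "2 0 0 0 0 0 255;4 0 0 0 0 0 255;4 0 0 0 0 0 255"

```text
t: 6.3
tcp_pos: [535.4, 309.3, 255.9]
tool_rot: [0.708, 0.706, -0.004, 0.005]
ft_force: [-2.7, -21.1, 10.2]
finger_gap: -0.2
grip_force: 11.6
```

Request:
send_rows:
  steps: "-15 0 0 0 0 0 255;-45 0 0 0 0 0 255;-90 0 -10 0 0 0 255;-140 0 -40 0 0 0 255;-195 0 -60 0 0 0 255;-250 0 -60 0 0 0 255;-310 0 -60 0 0 0 255;-370 0 -60 0 0 0 255"

```text
t: 7.3
tcp_pos: [535.7, -56.2, 315.8]
tool_rot: [0.707, 0.707, 0.001, 0.0]
ft_force: [1.0, 0.1, -0.1]
finger_gap: -0.0
grip_force: 0.0
```

Run:
```python
from h import *
snap("side","s4");t=snap("top","t4"); s=cv2.imread("pics/s4.png")[40:220,200:400]
w=cv2.imread("pics/t4.png")[60:240,100:280]
o=np.zeros((400,800,3),np.uint8);o[:360,:400]=cv2.resize(s,(400,360));o[:360,400:760]=cv2.resize(w,(360,360));cv2.imwrite("pics/m4.png",o);print(state()["tcp_pos"])
```

```text
[535.44062704 -59.5264114  315.53042373]
```

View pics/m4.png

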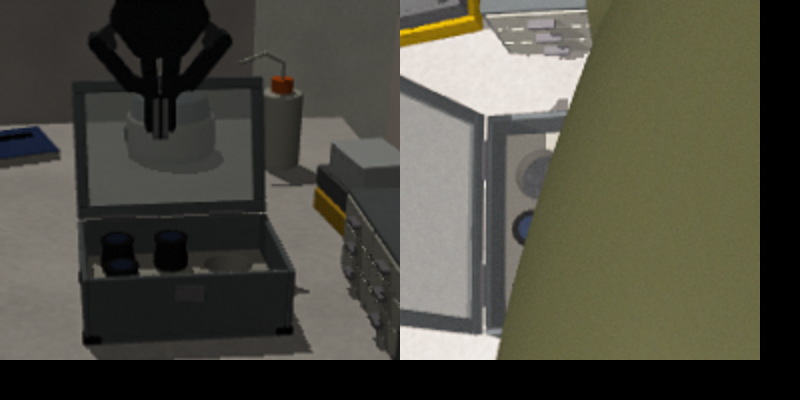

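Request:
send_rows:
  steps: "-50 -2 0 0 0 0 255;-105 -4 20 0 0 0 255;-160 -6 50 0 0 0 255;-210 -8 90 0 0 0 255;-260 -10 130 0 0 0 255;-299 -12 155 0 0 0 255;-299 -12 155 0 0 0 255"

```text
t: 8.28
tcp_pos: [522.0, -354.6, 157.3]
tool_rot: [0.708, 0.706, -0.0, -0.002]
ft_force: [-0.1, -0.2, -1.0]
finger_gap: 0.4
grip_force: 0.0
```

Run:
```python
from h import *
s=cv2.cvtColor(snap("side","s5"),cv2.COLOR_RGB2BGR); W=calibration("wrist"); w=cv2.cvtColor(snap("wrist","w5"),cv2.COLOR_RGB2BGR); st=state();print(st["tcp_pos"])
S=calibration("side");print("expected eyep top px",proj(S,[[523.5,-358,70]]),proj(W,[[523.5,-358,70],[523.5,-358,141]]),"tip",proj(S,[st["tcp_pos"]-[0,0,19]]))
T=calibration("top")
# lid angle from s4 edge
for u,v in((237.5,81.5),(331,81)):
    oo,d=ray(S,u,v);k=np.linspace(0,3000,30001);y=oo[1]+k*d[1];z=oo[2]+k*d[2];r=np.hypot(265-y,z-85)
    for j in np.where(np.diff(np.sign(r-176)))[0]: print("th",np.arctan2(z[j]-85,265-y[j]).round(2))
    print("minr",r.min())
o=np.zeros((420,800,3),np.uint8);o[:,:400]=cv2.resize(s[210:420,180:380],(400,420));o[:300,400:]=cv2.resize(w,(400,300));cv2.imwrite("pics/m5.png",o)
```

```text
[ 523.54717176 -353.01873669  160.12942673]
expected eyep top px [[287.87528854 320.11589725]] [[279.44813028 236.5548617 ]
 [279.79779472 297.29448931]] tip [[288.20862435 280.83617017]]
th 1.58
th 2.09
minr 170.41175974552058
th 1.52
th 2.15
minr 167.18306899179518
```

View pics/m5.png

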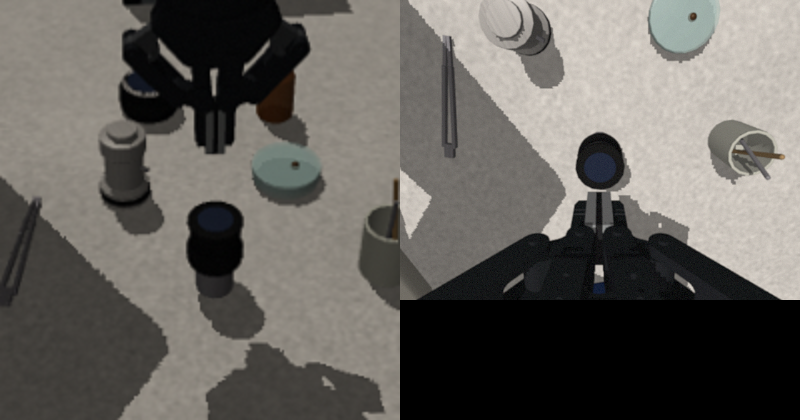

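Wrist shows the eyepiece's top at (280,234), against (279,237) predicted, so the fingertips are right above it. Lowering and holding.

Request:
send_rows:
  steps: "-2 0 15 0 0 0 255;-4 0 30 0 0 0 255;-4 0 42 0 0 0 255;-4 0 47 0 0 0 255;-4 0 47 0 0 0 255;-4 0 47 0 0 0 255;-4 0 47 0 0 0 255;-4 0 47 0 0 0 255"

```text
t: 9.38
tcp_pos: [523.4, -357.8, 113.7]
tool_rot: [0.707, 0.707, 0.0, 0.0]
ft_force: [-0.1, 0.3, 0.3]
finger_gap: 0.2
grip_force: 0.0
```

Request:
send_rows:
  steps: "0 0 0 0 0 0 255;0 0 0 0 0 0 255;0 0 0 0 0 0 255;0 0 0 0 0 0 255;0 0 0 0 0 0 255;0 0 0 0 0 0 255;0 0 0 0 0 0 255;0 0 0 0 0 0 255"

```text
t: 10.38
tcp_pos: [523.2, -357.7, 113.3]
tool_rot: [0.707, 0.707, -0.0, 0.0]
ft_force: [-0.0, -0.4, -0.8]
finger_gap: -0.1
grip_force: 0.0
```

Request:
send_rows:
  steps: "0 0 0 0 0 0 255;0 0 0 0 0 0 255;0 0 0 0 0 0 255;0 0 0 0 0 0 255;0 0 0 0 0 0 255;0 0 0 0 0 0 255;0 0 0 0 0 0 255;0 0 0 0 0 0 255"

```text
t: 11.38
tcp_pos: [523.2, -357.6, 113.3]
tool_rot: [0.707, 0.707, 0.0, 0.0]
ft_force: [-0.4, 0.4, 0.1]
finger_gap: 0.1
grip_force: 0.0
```

Run:
```python
from h import *
s=cv2.cvtColor(snap("side","s6"),cv2.COLOR_RGB2BGR); snap("wrist","w6"); st=state();print(st["tcp_pos"],st["t"])
g=cv2.imread("pics/s5.png");a=cv2.resize(s[210:420,180:380],(400,420));l=s[60:220,210:370]
o=np.zeros((420,800,3),np.uint8);o[:,:400]=a;o[:400,400:]=cv2.resize(l,(400,400));cv2.imwrite("pics/m6.png",o)
```

```text
[ 523.20385167 -357.64921417  113.29049489] 11.475
```

View pics/m6.png

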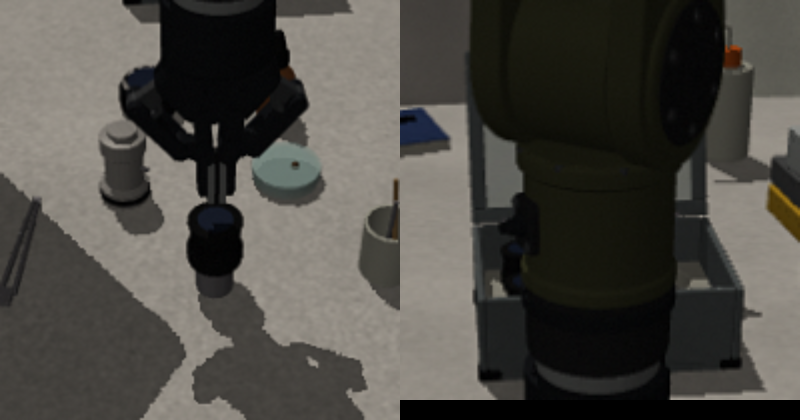

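Request:
send_rows:
  steps: "0 0 0 0 0 0 255;0 0 0 0 0 0 255;0 0 0 0 0 0 255;0 0 0 0 0 0 255;0 0 -20 0 0 0 255;0 0 -60 0 0 0 255;30 3 -100 0 0 0 255;80 8 -120 0 0 0 255"

```text
t: 12.48
tcp_pos: [532.2, -278.4, 235.8]
tool_rot: [0.708, 0.706, 0.001, 0.002]
ft_force: [1.0, 0.5, -0.3]
finger_gap: -0.0
grip_force: 0.0
```

Request:
send_rows:
  steps: "55 5 0 0 0 0 255;110 10 0 0 0 0 255;165 15 0 0 0 0 255;220 20 0 0 0 0 255;275 25 0 0 0 0 255;330 31 0 0 0 0 255;385 36 0 0 0 0 255;416 40 0 0 0 0 255"

```text
t: 13.48
tcp_pos: [571.3, 141.0, 233.4]
tool_rot: [0.706, 0.708, 0.0, -0.0]
ft_force: [0.9, 0.1, 0.0]
finger_gap: 0.1
grip_force: 0.0
```

Request:
send_rows:
  steps: "0 0 15 0 0 0 255;0 0 50 0 0 0 255;0 0 75 0 0 0 255;0 0 75 0 0 0 255"

```text
t: 13.98
tcp_pos: [569.4, 136.9, 155.8]
tool_rot: [0.708, 0.707, -0.002, -0.001]
ft_force: [-0.7, -0.3, 1.1]
finger_gap: 0.0
grip_force: 0.0
```

Run:
```python
from h import *
s=cv2.cvtColor(snap("side","s7"),cv2.COLOR_RGB2BGR); W=calibration("wrist"); w=cv2.cvtColor(snap("wrist","w7"),cv2.COLOR_RGB2BGR); st=state();print(st["tcp_pos"],st["t"])
print("expected F wrist",proj(W,[[571.8,138,36],st["tcp_pos"]-[0,0,19]]).round())
l=s[60:220,210:370]
o=np.zeros((420,800,3),np.uint8);o[:320,:320]=cv2.resize(l,(320,320));o[:360,320:]=cv2.resize(w,(480,360));cv2.imwrite("pics/m7.png",o)
```

```text
[571.44922073 137.60129463 158.61335944] 14.075
expected F wrist [[281. 212.]
 [281. 287.]]
```

View pics/m7.png

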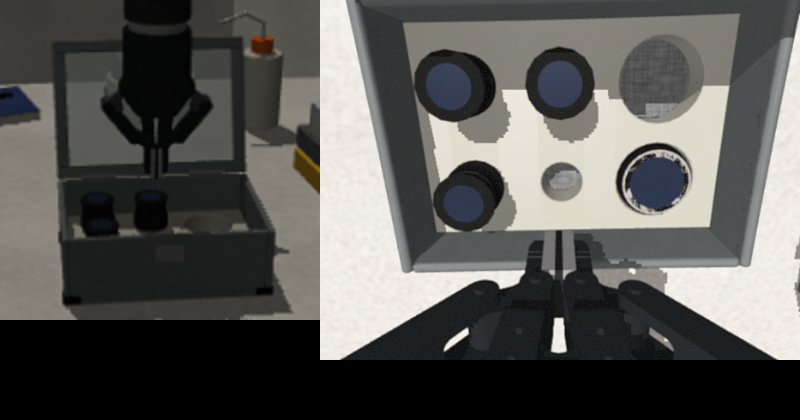

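Empty place seen at (282,211), predicted (281,212). Lowering to point.

Request:
send_rows:
  steps: "0 0 20 0 0 0 255;0 0 40 0 0 0 255;0 0 60 0 0 0 255;0 0 72 0 0 0 255;0 0 79 0 0 0 255;0 0 79 0 0 0 255;0 0 79 0 0 0 255;0 0 79 0 0 0 255"

```text
t: 15.08
tcp_pos: [571.9, 138.5, 79.9]
tool_rot: [0.707, 0.707, 0.0, 0.0]
ft_force: [-0.2, 0.9, 0.2]
finger_gap: -0.1
grip_force: 0.0
```

Request:
send_rows:
  steps: "0 0 0 0 0 0 255;0 0 0 0 0 0 255;0 0 0 0 0 0 255;0 0 0 0 0 0 255;0 0 0 0 0 0 255;0 0 0 0 0 0 255;0 0 0 0 0 0 255;0 0 0 0 0 0 255"

```text
t: 16.08
tcp_pos: [571.5, 138.3, 79.3]
tool_rot: [0.707, 0.707, 0.0, 0.0]
ft_force: [-0.3, 0.3, 0.3]
finger_gap: -0.1
grip_force: 0.0
```

Request:
send_rows:
  steps: "0 0 0 0 0 0 255;0 0 0 0 0 0 255;0 0 0 0 0 0 255;0 0 0 0 0 0 255;0 0 0 0 0 0 255;0 0 0 0 0 0 255;0 0 0 0 0 0 255;0 0 0 0 0 0 255"

```text
t: 17.08
tcp_pos: [571.5, 138.3, 79.3]
tool_rot: [0.707, 0.707, 0.0, 0.0]
ft_force: [0.0, 0.5, -0.7]
finger_gap: 0.0
grip_force: 0.0
```

Request:
send_rows:
  steps: "0 0 0 0 0 0 255;0 0 0 0 0 0 255;0 0 0 0 0 0 255;0 0 0 0 0 0 255"

```text
t: 17.58
tcp_pos: [571.4, 138.3, 79.3]
tool_rot: [0.707, 0.707, -0.0, -0.0]
ft_force: [0.9, -0.1, 0.5]
finger_gap: -0.1
grip_force: 0.0
```

```bash
python3 -c "
from station import sign_off; print(sign_off())"
```

```text
the job is handed in; nothing more can be done
None
```

I pushed the lid back to its stop, pointed at the stray eyepiece for over two seconds, and handed in at about 17.6 s with the fingertips still held about 24 mm above the empty eyepiece place; force readings showed no contact except on the lid.

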